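# Clamp a bearing block in the assembly fixture with its ball knob

## Task

Load the white bearing block flat into the blue assembly fixture, between the two guide strips with its long side along them, and let it go. Then turn the clamp's smooth ball knob clockwise until the spring nose has pushed the block against the end stop and holds it there with about 12 N: no less than 6 N, and never over 18 N, which would distort its bore; let go of the knob. Leave the wheel, the aluminium profile and the spanner where they lie.

Things in the scene. Friction and masses are not known exactly. Their poses are not given: they have to be found in the camera images.
- block: The bearing block: white plastic, 70 x 44 x 46 mm (its x, y, z), about 0.2 kg, with a dark shaft bore in a steel bush and two small holes on top. Loose, standing on the table at the start; it and the wheel lie in either of two places. Origin: centre of its underside; x along its long side, z up. Both ways round are the same.
- fixture: The assembly fixture, fixed to the table: a blue plate 260 x 120 x 12 mm with a clamp at its -x end and an end stop at its +x end. Origin: centre of the plate's underside; x along the plate, the way the clamp pushes; z up. The end stop is a steel block 50 mm wide, 34 mm high on the plate; it is set by hand in a slot, so its flat face is somewhere from x = 91 to 101 mm.
- nest (a point): Where the block goes: on top of the plate (12 mm above the table) at x = 50 mm of the fixture, axes as the fixture's; the block has 12 to 24 mm of free play along x here. Two steel guide strips, 62 mm long and 13 mm high, stand on the plate on either side, inner faces at y = -24 and +24 mm (2 mm of play each side of the block), flaring outward above 5 mm to guide it in.
- nose: The spring nose, a round dark pad 24 mm across at the end of the clamp's ram; it pushes the block along the fixture's +x. Origin: centre of its flat front face, 34 mm above the table, at y = 0 of the fixture and at the start x = 7 to 9 mm. It yields on its spring by up to 6 mm at 7 N per mm, from 0 N.
- ball_centre (a point): Centre of the smooth black ball knob, 40 mm diameter, on the clamp's upright spindle: 82 mm above the table, at x = -58 mm, y = 0 of the fixture; 13 mm neck below it. Slippery (friction about 0.45): fingers closing on the cap above its widest part slide off; grip across the centre. Clockwise from above tightens (rack and pinion: the nose advances 9 mm per rad). 1.5 to 3 rad are needed: more than one grasp.
- clamp_housing (a point): Centre of the top of the aluminium clamp housing, 36 mm below the ball's centre; housing 68 x 56 mm. Feel of the clamp: turning the knob free takes about 0.17 N m, and 0.009 N m more for each newton on the nose (0.28 at 12 N, 0.33 at 18 N); an arm at rest may feel up to 0.17 N m either side of the nose's share. 25 to 40 N of grip is enough. Friction keeps the knob where it is left.
- wheel: A loose idler wheel lying flat, black tyre and grey disc, 80 mm diameter, 31 mm high. Not to be disturbed. Origin: centre of its underside.
- profile: A loose offcut of aluminium profile, 120 x 40 x 40 mm, lying to the robot's left. Not to be disturbed. Origin: centre of its underside, x along it.
- spanner: A loose steel spanner about 160 mm long beyond the fixture. Not to be disturbed. Lies along its x.

How it is judged:
By the outcome, as a careful person would: the job done as asked, in the order asked, and still so for the second after the job is handed in, with the robot touching nothing.
It also fails if it takes over 72 s, if anything falls off the work surface, if the arm or the gripper's body presses on something with over 40 N, if the wrist force passes 120 N, or if a joint passes its speed limit or range.

## Robot

A 6-joint arm with a two-finger parallel gripper is mounted at the origin on the work surface. World frame = base frame: x ahead of the robot, y to its left, z up, the work surface at z = 0. Lengths are in mm, angles in rad, forces in N, time in s.
With the tool pointing down it reaches from about 400 to 925 mm from the base axis. Payload 12.5 kg.
Tool frame: the origin (TCP) lies at the very end of the fingers, on their centre line; the grasp point (between the pads) lies env.grip_point_offset behind it (env.grip_point_offset is the distance from the TCP to the grasp point, in mm); y points along the fingers, z is the direction in which the jaws open and shut, and the axes are right-handed (so a half turn about y gives the same grasp; the last joint's range is limited). The gripper opens to 95 mm and grips with 3 to 60 N. Pads are 20 mm wide; open, the fingers measure 119 mm over their backs; the gripper's body (75 mm by 180 mm) begins 59 mm behind the grasp point.
Start: joints at [-1.247, 0.491, 1.559, -0, 1.092, -0.106], TCP at [260.455, -568.164, 214.661] pointing down, gripper open.
Joint ranges: [-3.1, 3.1], [-0.84, 2.19], [0.05, 2.79], [-1.13, 4.28], [0.06, 2.93], [-2.69, 2.69]. Speed limits (rad/s): [2.22, 2.22, 2.79, 3.14, 3.14, 3.14].

## Interface

Orientations are given as [roll, pitch, yaw] about the fixed x, y, z axes, in that order (R = Rz(yaw) Ry(pitch) Rx(roll)).
In Python, from cell import readout, read_camera, env, nets gives the robot as it stands.
- The arm moves only by the tool apply_moves, never from a script. Its argument "increments" is a list of rows, each a list of 3 entries, a list of its own where there are three numbers: the shift along the tool's x, y, z in cm, then the turn, a rotation vector about the tool's x, y, z in degrees, then the finger opening in cm, from 0 to 9.51. A call has exactly 5 rows; each row shifts and turns the pose as measured when the row begins, along the tool's axes as they then stand; what a row does not reach is not made up. A row lasts 1/8 s, in which the tool goes at most 62.5 mm and 10.7 degrees, less where a joint would pass 70% of its speed; a pose out of reach is approached as far as the arm can. A call with a gripper value outside its range is refused whole. The fingers move at their own pace and stop on an object; the grip force is fixed at half the most. Time passes only in rows, so rows that do not move let the fingers close, or fill a call up. It gives the time, the measured TCP pose, the force and the opening at its end, in the units of the state.
- readout.state(): the state, without advancing time (a new reading comes with each control period).
- read_camera(name): name is "scene" or "top" or "wrist"; returns a dict with "img" (384x512x3 uint8, red, green, blue), "vfov" (degrees; the focal length in pixels is half the picture's height over the tangent of half this angle, whatever the lens; pixels are square), "cx", "cy" (the principal point, pixels), "distortion" ([k1, k2, p1, p2, k3] as OpenCV has them; the pictures are not rectified), "rvec" (rotation vector, rad) and "tvec" (3), from world to camera coordinates, as OpenCV has them; the wrist camera has in their place "mount" (4x4, takes a point from camera to tool coordinates, whose origin is the TCP and whose axes are the tool frame's). Camera axes: x right, y down, z forward; pixel columns grow to the right and rows downward; lengths in mm; the calibration is good to about 2 mm. A picture is of the moment at which its call begins: read the wrist's pose just before it. There is no depth.
- env.job_done(): hands the job in, once; it reports no verdict.
Trained networks look in a picture, given as the dict that the camera call returned (one of the last four; its "shot" number tells which), for a name from the list of things; names that differ only in an ending like _2 or _b are one class to them, and where a whole thing is asked for, a point or a joint stands for the part that bears it (a point fixed in the world has none). Each returns a list of dicts, best first, with "confidence" (0 to 1); they miss things now and then, are a little off and sometimes report something else, mostly with a low value. They report only what shows in the picture. A call takes as long as a camera call.
- nets.look_for(picture, thing): "point" ([x, y, z] in mm, in the coordinates of the camera as it stood for that picture, good to about 4 mm: the middle of the surface that is visible of it).
- nets.mark_of(picture, thing): "point" ([x, y, z] in mm, in the coordinates of the camera as it stood for that picture, good to about 4 mm: a listed point, or the origin of a listed thing).
The state is a dict: "t": time; "joints": joint angles; "qvel": joint speeds; "tau": joint torques, N m; "eef_pos": TCP position; "tcp_rot": TCP orientation; "ft_force": force on the tool from outside, world axes, zero at the start; "moment": the same for the moment, N m; "opening": opening from 0.0 (shut) to 1.0 (fully open).
Only numpy, scipy, OpenCV 4.12 (cv2) and the standard library are available. Lean on these libraries where they do the work, as an engineer would, in place of code of your own. Each camera call takes 0.05 s, during which the arm holds its last target. There are 200 camera calls.

## Working session

There is one attempt and no reset: what is moved stays moved. The work goes in short steps, Python scripts to look and compute and a tool call to move; the robot and the scene stay as the last step left them, time stands still between calls to the robot, and variables do not carry over. Pictures are saved under pics/ and viewed, about 8 in all and at most 12, crops included, and the job is handed in when it is done.

Besides the shell and the picture viewer there is one more tool, called after "Emit:" by a JSON object that holds its "name" and its "arguments". apply_moves: Moves the arm, as the interface text tells. Its arguments: {"type":"object","properties":{"increments":{"type":"array"}},"required":["increments"]}

```bash
mkdir -p pics; ls; cat > h.py <<'E'
import numpy as np, cv2
from scipy.spatial.transform import Rotation as Rn
from cell import readout, read_camera, env, nets
def pose():
    s=readout.state(); return np.array(s['eef_pos']),Rn.from_euler('xyz',s['tcp_rot']).as_matrix(),s
def ext(p,tcp=None):
    """R,t camera->world"""
    if 'mount' in p:
        P,R,_=tcp; M=np.array(p['mount']); return R@M[:3,:3], R@M[:3,3]+P
    R=cv2.Rodrigues(np.array(p['rvec'],float))[0]; return R.T, -R.T@np.array(p['tvec'],float)
def K(p):
    h=p['img'].shape[0]; f=h/2/np.tan(np.radians(p['vfov'])/2)
    return np.array([[f,0,p['cx']],[0,f,p['cy']],[0,0,1.]])
def proj(p,W,tcp=None):
    R,t=ext(p,tcp); c=(np.atleast_2d(W)-t)@R
    return cv2.projectPoints(c,np.zeros(3),np.zeros(3),K(p),np.array(p['distortion'],float))[0][:,0]
def ray(p,uv,z,tcp=None):
    """pixels to world at height z"""
    R,t=ext(p,tcp); n=cv2.undistortPoints(np.array(uv,float).reshape(-1,1,2),K(p),np.array(p['distortion'],float))[:,0]
    d=np.c_[n,np.ones(len(n))]@R.T; return t+d*((z-t[2])/d[:,2])[:,None]
def save(p,name,scale=1): cv2.imwrite('pics/'+name,cv2.resize(p['img'][:,:,::-1],None,fx=scale,fy=scale))
E
python3 - <<'E'
from h import *
print(env.grip_point_offset, pose())
for n in ['scene','top']:
    p=read_camera(n); save(p,n+'0.png',1.5); R,t=ext(p); print(n,t,p['vfov'])
    for th in ['block','fixture','nest','nose','ball_centre','clamp_housing','wheel','profile','spanner']:
        for f in (nets.look_for,nets.mark_of):
            r=f(p,th)
            print(th,f.__name__,[(round(a['confidence'],2),np.round(R@np.array(a['point'])+t,0).tolist()) for a in r[:2]])
E
```

```text
pics
18.8 (array([ 260.38395141, -567.91263911,  214.06002975]), array([[-9.09038525e-01, -3.76136613e-04,  4.16711913e-01],
       [-4.16712071e-01,  1.05048428e-03, -9.09037923e-01],
       [-9.58268698e-05, -9.99999378e-01, -1.11167135e-03]]), {'t': 0.0, 'joints': array([-1.24656971e+00,  4.91567025e-01,  1.55944098e+00, -2.46560288e-05,
        1.09170023e+00, -1.05587444e-01]), 'qvel': array([-0.00033167, -0.00104361,  0.00094945, -0.00065068,  0.00094326,
        0.00080727]), 'tau': array([ 4.32770103e-03, -6.12636209e+01, -2.58183557e+01,  6.94552856e-02,
        4.82348702e-02, -1.18671992e-04]), 'eef_pos': array([ 260.38395141, -567.91263911,  214.06002975]), 'tcp_rot': array([-1.57190800e+00,  9.58268700e-05, -2.71176727e+00]), 'ft_force': array([ 0.48793319, -0.66879134, -0.14849752]), 'moment': array([ 0.00619887, -0.02851742,  0.0543995 ]), 'opening': 0.9985843965086946})
scene [1123.32993141  420.64338205 1143.73919495] 49.88914367363402
block call [(0.73, [448.0, -245.0, 43.0])]
block call [(0.7, [434.0, -254.0, -1.0]), (0.41, [549.0, -28.0, 45.0])]
fixture call [(0.7
[... 854 characters left out ...]
.0])]
fixture call [(0.59, [550.0, 26.0, 13.0])]
fixture call [(0.81, [548.0, 32.0, 1.0])]
nest call [(0.6, [549.0, 28.0, 9.0])]
nest call [(0.89, [554.0, 84.0, 10.0]), (0.7, [543.0, -22.0, 82.0])]
nose call []
nose call [(0.36, [547.0, 46.0, 37.0])]
ball_centre call [(0.95, [544.0, 28.0, 12.0])]
ball_centre call [(0.93, [542.0, -22.0, 79.0])]
clamp_housing call [(0.81, [551.0, 28.0, 13.0])]
clamp_housing call [(0.69, [549.0, -22.0, 50.0])]
wheel call [(0.92, [593.0, -213.0, 25.0])]
wheel call [(0.58, [595.0, -217.0, 1.0])]
profile call [(0.77, [447.0, 363.0, 41.0])]
profile call [(0.84, [450.0, 368.0, 2.0])]
spanner call [(0.58, [783.0, 72.0, 5.0])]
spanner call [(0.71, [783.0, 66.0, 1.0])]
```

View pics/top0.png

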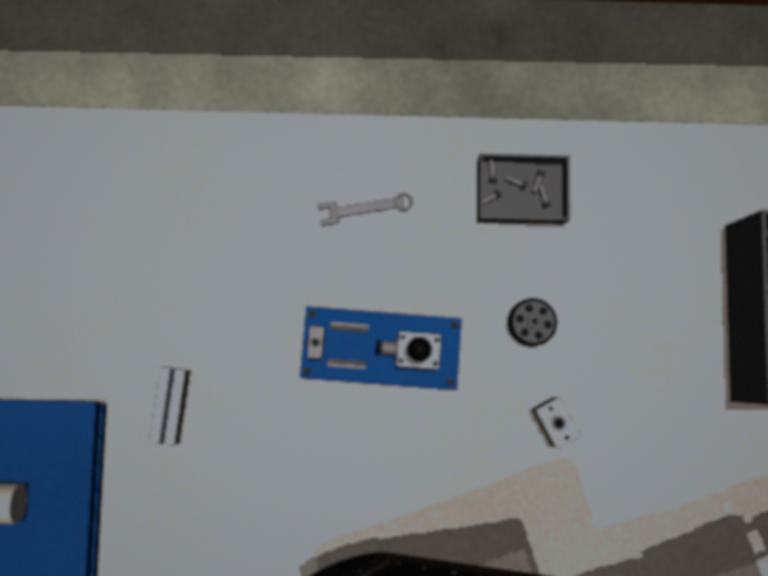

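View pics/scene0.png

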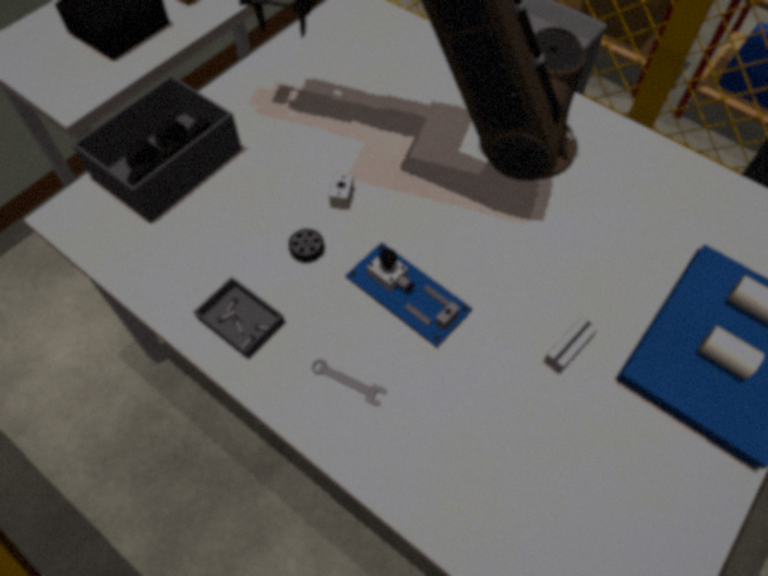

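Top view: the fixture has its clamp at right (ball ≈ 419,348) and its end stop at left (≈ 315,342). The block is at ≈ (556,422), with the wheel at (531,322) above it. Next I'll measure the fixture from its blue outline.

```bash
python3 - <<'E'
from h import *
p=read_camera('top'); im=p['img'].astype(int)
b=((im[...,2]-im[...,0]>40)).astype(np.uint8); b[:, :150]=0; b[:,350:]=0;b[:180]=0;b[280:]=0
c=max(cv2.findContours(b,0,2)[0],key=cv2.contourArea); r=cv2.minAreaRect(c); q=cv2.boxPoints(r)
w=ray(p,q,12); print('fix px',q.tolist(),'\n',w, w.mean(0)); 
for i in range(4):
    d=w[(i+1)%4]-w[i]; print(np.linalg.norm(d),np.degrees(np.arctan2(d[1],d[0])))
print('ball',ray(p,[[419/1.5,348/1.5]],82),'block bore',ray(p,[[558/1.5,423/1.5]],46))
x0,y0=345,255; save({'img':p['img'][y0:y0+60,x0:x0+60]},'blk.png',8)
# wrist view of where we are
M=read_camera('wrist'); print(M['mount'],M['vfov'])
E
```

```text
fix px [[199.82351684570312, 251.2941131591797], [203.45880126953125, 204.03529357910156], [307.4587707519531, 212.03529357910156], [303.823486328125, 259.29412841796875]] 
 [[497.58116004 165.16076695  12.        ]
 [614.32793316 159.65721966  12.        ]
 [599.73136256 -99.11861802  12.        ]
 [482.82588228 -91.08508898  12.        ]] [548.61658451  33.6535699   12.        ]
116.87642220457981 -2.6989761875290563
259.1871795534198 -93.22841816647268
117.18117983463554 176.0689196669884
256.6703272710566 86.7044048424334
ball [[546.18376375 -24.84033484  82.        ]] block bore [[ 432.50636599 -250.85520388   46.        ]]
[[ 1.00018168e-04  9.58986075e-01  2.83453167e-01 -7.96553293e+01]
 [ 1.32203231e-03 -2.83453048e-01  9.58985204e-01 -1.71050694e+02]
 [ 9.99999121e-01  2.78818301e-04 -1.29616103e-03  1.45260737e-01]
 [ 0.00000000e+00  0.00000000e+00  0.00000000e+00  1.00000000e+00]] 60.101745169241
```

View pics/blk.png

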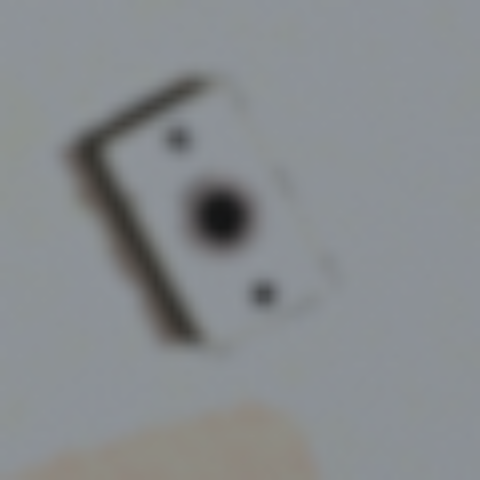

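Wrist block hole axis gives a block yaw of about 29°, centred near (433,-250). The fixture is at (548.6, 33.7) with yaw ≈ 86.7°. I'll move to hover over the block.

Emit:
{"name": "apply_moves", "arguments": {"increments": [[[-4.8,1.0,-3.6],[0,0,0],9.5],[[-4.8,1.0,-3.6],[0,0,0],9.5],[[-4.8,1.0,-3.6],[0,0,0],9.5],[[-4.8,1.0,-3.6],[0,0,0],9.5],[[-4.8,1.0,-3.6],[0,0,0],9.5]]}}

```text
t: 2.62
eef_pos: [406.2, -301.2, 163.3]
tcp_rot: [-1.567, 0.001, -2.719]
ft_force: [0.9, -0.5, 0.0]
opening: 1.0
```

```bash
cat >> h.py <<'E'
def goto(target,jaw_deg,P=None,R=None):
    """print remaining tool-frame shift (cm) and rotation vector (deg) to tool down with jaw axis (tool z) at yaw jaw_deg"""
    if P is None: P,R,_=pose()
    a=np.radians(jaw_deg); z=np.array([np.cos(a),np.sin(a),0]); y=np.array([0,0,-1.]); G=np.c_[np.cross(y,z),y,z]
    print('shift cm',np.round(R.T@(np.array(target)-P)/10,2),'rot deg',np.round(np.degrees(Rn.from_matrix(R.T@G).as_rotvec()),2))
E
python3 - <<'E'
from h import *
T=pose(); p=read_camera('wrist'); save(p,'w1.png',1.5); R,t=ext(p,T)
for a in nets.mark_of(p,'block')[:2]: print(a['confidence'],R@np.array(a['point'])+t)
goto([433,-250,150],-61)
E
```

```text
0.86 [ 430.48274942 -254.56181677    1.88687736]
shift cm [-4.38  1.27 -3.3 ] rot deg [-0.06 -4.46  0.  ]
```

View pics/w1.png

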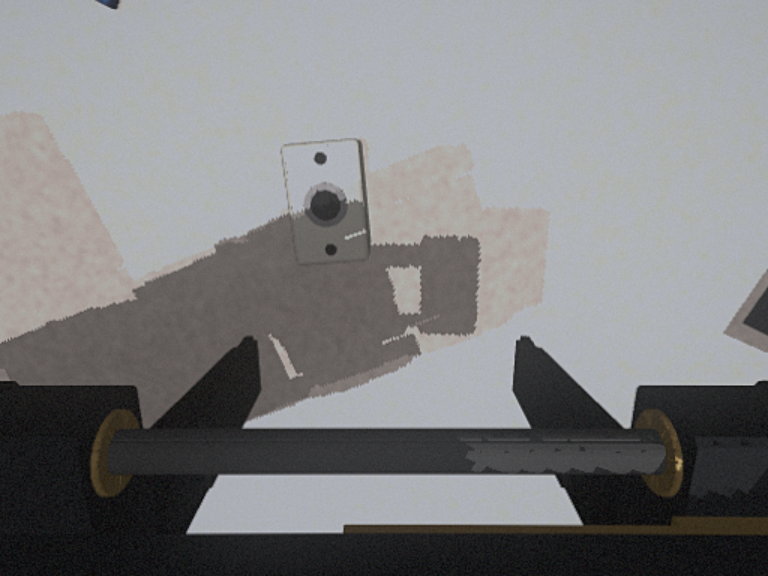

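The wrist view shows the block clearly: holes at (320,158) and (331,250), bore at (325,204).

```bash
python3 - <<'E'
from h import *
T=pose(); p=read_camera('wrist')
w=ray(p,np.array([[320,158],[331,250],[325,204],[282,146],[361,139],[369,256],[299,265]])/1.5,46,T); print(w)
d=w[0]-w[1]; yaw=np.degrees(np.arctan2(d[1],d[0])); print(yaw, w[3:].mean(0))
for a,b in ((3,4),(4,5),(5,6),(6,3)):
    e=w[b]-w[a]; print(np.linalg.norm(e),np.degrees(np.arctan2(e[1],e[0])))
c=w[:2].mean(0); print(c); goto([c[0],c[1],80],yaw-90)
E
```

```text
[[ 455.45219392 -235.26591204   46.        ]
 [ 409.60490515 -261.1121072    46.        ]
 [ 433.01832406 -247.58099331   46.        ]
 [ 452.63555004 -213.64422775   46.        ]
 [ 474.28545037 -252.03215089   46.        ]
 [ 415.60135106 -282.95895736   46.        ]
 [ 393.31034192 -247.32670819   46.        ]]
29.411927146789992 [ 433.95817335 -248.99051105   46.        ]
44.07210940064737 -60.578007621790064
66.33468828952041 -152.21055080935167
42.030301800316686 122.02948959392877
68.22015689765777 29.58617741838351
[ 432.52854954 -248.18900962   46.        ]
shift cm [-4.55  8.32 -3.71] rot deg [-0.15 -4.91  0.01]
```

Emit:
{"name": "apply_moves", "arguments": {"increments": [[[-4.55,1.3,-3.7],[0,0,0],9.5],[[0,0,0],[0.15,-4.7,0],9.5],[[0,3.0,0],[0,0,0],9.5],[[0,3.0,0],[0,0,0],9.5],[[0,0,0],[0,0,0],9.5]]}}

```text
t: 3.4
eef_pos: [434.2, -252.8, 90.3]
tcp_rot: [-1.56, 0.002, -2.633]
ft_force: [0.2, -0.8, 0.6]
opening: 1.0
```

```bash
python3 - <<'E'
from h import *
T=pose(); print(T[0]); goto([433,-248.4,19],-60.7)
p=read_camera('wrist'); save(p,'w2.png',1.5)
E
```

```text
[ 434.16446338 -252.79240437   90.25204709]
shift cm [-0.1   7.12 -0.52] rot deg [-0.64 -0.15 -0.09]
```

View pics/w2.png

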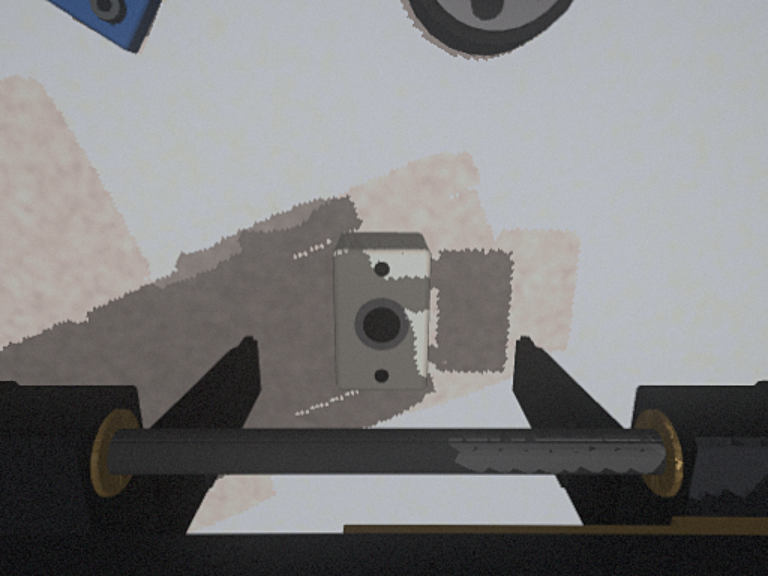

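Emit:
{"name": "apply_moves", "arguments": {"increments": [[[-0.1,0,-0.3],[-0.6,0,0],9.5],[[0,3.0,0],[0,0,0],9.5],[[0,3.0,0],[0,0,0],9.5],[[0,1.0,0],[0,0,0],9.5],[[0,0,0],[0,0,0],9.5]]}}

```text
t: 4.08
eef_pos: [436.7, -253.2, 25.5]
tcp_rot: [-1.561, 0.006, -2.635]
ft_force: [0.0, -0.1, 0.2]
opening: 1.001
```

Emit:
{"name": "apply_moves", "arguments": {"increments": [[[0,0,0],[0,0,0],3.5],[[0,0,0],[0,0,0],3.5],[[0,0,0],[0,0,0],3.5],[[0,0,0],[0,0,0],3.5],[[0,0,0],[0,0,0],3.5]]}}

```text
t: 4.7
eef_pos: [437.7, -253.8, 28.3]
tcp_rot: [-1.558, 0.008, -2.634]
ft_force: [-0.4, 1.7, -0.2]
opening: 0.531
```

Emit:
{"name": "apply_moves", "arguments": {"increments": [[[0,0.5,0],[0,0,0],6.0],[[0,0.5,0],[0,0,0],6.0],[[0,0,0],[0,0,0],6.0],[[0,0,0],[0,0,0],6.0],[[0,0,0],[0,0,0],6.0]]}}

```text
t: 5.32
eef_pos: [437.7, -253.8, 17.2]
tcp_rot: [-1.558, 0.007, -2.634]
ft_force: [-0.3, -0.8, -0.3]
opening: 0.63
```

```bash
python3 - <<'E'
from h import *
T=pose(); print(T[0],T[2]['opening'],T[2]['ft_force']); goto([433,-248.4,19],-60.7)
E
```

```text
[ 437.7389639  -253.82952954   17.23547061] 0.6304013449402294 [-0.33844121 -0.7570721  -0.30084729]
shift cm [ 0.15 -0.19 -0.7 ] rot deg [-0.72 -0.25 -0.43]
```

Emit:
{"name": "apply_moves", "arguments": {"increments": [[[0,-0.1,-0.4],[-0.7,-0.3,-0.4],6.0],[[0,0,0],[0,0,0],3.5],[[0,0,0],[0,0,0],3.5],[[0,0,0],[0,0,0],3.5],[[0,0,0],[0,0,0],3.5]]}}

```text
t: 5.95
eef_pos: [435.8, -250.1, 18.5]
tcp_rot: [-1.571, 0.0, -2.629]
ft_force: [0.1, -0.4, -0.2]
opening: 0.465
```

```bash
python3 - <<'E'
from h import *
T=pose(); print(T[0],T[2]['opening'],T[2]['ft_force']); goto([433,-248.4,19],-60.7)
E
```

```text
[ 435.82563373 -250.14917815   18.5485505 ] 0.4650597801821292 [ 0.14370063 -0.35216222 -0.2080967 ]
shift cm [ 0.16 -0.05 -0.29] rot deg [-0.01  0.08 -0.01]
```

Emit:
{"name": "apply_moves", "arguments": {"increments": [[[0,0,0],[0,0,0],3.5],[[0,0,0],[0,0,0],3.5],[[0,-2.5,0],[0,0,0],3.5],[[0,-5.0,0],[0,0,0],3.5],[[0,-5.0,0],[0,0,0],3.5]]}}

```text
t: 6.58
eef_pos: [434.0, -249.0, 142.9]
tcp_rot: [-1.58, -0.004, -2.629]
ft_force: [0.7, -1.1, -3.7]
opening: 0.458
```

Emit:
{"name": "apply_moves", "arguments": {"increments": [[[-4.0,0,-3.6],[0,0,0],3.5],[[-4.4,0,-3.9],[0,0,0],3.5],[[-4.4,0,-3.9],[0,0,0],3.5],[[-4.4,0,-3.9],[0,0,0],3.5],[[-4.4,0,-3.9],[0,0,0],3.5]]}}

```text
t: 7.2
eef_pos: [531.3, 27.6, 146.7]
tcp_rot: [-1.573, -0.001, -2.637]
ft_force: [1.6, -0.0, -2.4]
opening: 0.462
```

Emit:
{"name": "apply_moves", "arguments": {"increments": [[[-3.5,0,-3.0],[0,0,0],3.5],[[0,0,0],[0,-10.5,0],3.5],[[0,0,0],[0,-10.5,0],3.5],[[0,0,0],[0,-10.5,0],3.5],[[0,0,0],[0,-10.5,0],3.5]]}}

```text
t: 7.82
eef_pos: [546.7, 77.3, 144.6]
tcp_rot: [-1.577, -0.0, -1.884]
ft_force: [0.4, -0.0, -2.6]
opening: 0.46
```

```bash
python3 - <<'E'
from h import *
T=pose(); print(T[0],T[2]['opening'],T[2]['ft_force'],T[2]['joints']); goto([551.5,83.6,130],-3.3)
E
```

```text
[546.65266918  77.25823087 144.59897073] 0.4603807327125028 [ 0.37209361 -0.00415994 -2.58891507] [0.01971861 0.47420307 1.81261502 0.00273869 0.86087512 0.33112083]
shift cm [-0.75  1.46  0.28] rot deg [  0.37 -14.64  -0.05]
```

Emit:
{"name": "apply_moves", "arguments": {"increments": [[[0,0,0],[0,-7.3,0],3.5],[[0,0,0],[0,-7.3,0],3.5],[[-0.7,0,0.3],[0,0,0],3.5],[[0,0,0],[0,0,0],3.5],[[0,0,0],[0,0,0],3.5]]}}

```text
t: 8.45
eef_pos: [548.9, 84.7, 143.1]
tcp_rot: [-1.581, 0.001, -1.625]
ft_force: [0.2, -0.4, -2.5]
opening: 0.462
```

```bash
python3 - <<'E'
from h import *
T=pose(); print(T[0],T[2]['tcp_rot']); goto([551.5,83.6,130],-3.3)
p=read_camera('wrist'); save(p,'w3.png',1.5); R,t=ext(p,T)
for n in ['nest','ball_centre','fixture']:
  for a in nets.mark_of(p,n)[:2]: print(n,a['confidence'],R@np.array(a['point'])+t)
# predicted fixture lines
a=np.radians(86.7); X=np.array([np.cos(a),np.sin(a),0]); Y=np.array([-X[1],X[0],0]); O=np.array([548.6,33.7,0])
for x,y,z in [(130,60,12),(130,-60,12),(-130,60,12),(-130,-60,12),(81,24,25),(81,-24,25),(19,24,25),(19,-24,25),(-58,0,82)]:
    print((x,y,z),proj(p,O+x*X+y*Y+[0,0,z],T)*1.5)
E
```

```text
[548.88670532  84.72509572 143.09646671] [-1.58078726e+00  1.32881119e-03 -1.62469735e+00]
shift cm [0.1  1.31 0.28] rot deg [ 0.57  0.21 -0.08]
nest 0.6 [552.75136421  82.22608324  12.23875707]
(130, 60, 12) [[291.52561179 142.58832187]]
(130, -60, 12) [[497.75039437 143.34486963]]
(-130, 60, 12) [[309.12808989 514.06941058]]
(-130, -60, 12) [[474.08106355 515.84865598]]
(81, 24, 25) [[352.87681426 230.16866011]]
(81, -24, 25) [[434.88283863 230.60695142]]
(19, 24, 25) [[354.39173679 329.26422474]]
(19, -24, 25) [[431.76250929 329.82445846]]
(-58, 0, 82) [[392.30195808 497.25252297]]
```

View pics/w3.png

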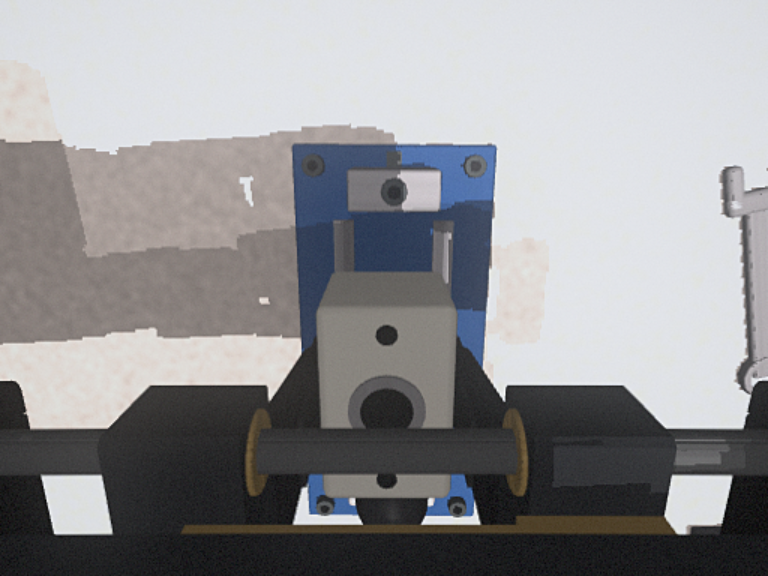

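The wrist view agrees with the fixture estimate: plate corners at (292,145) and (496,145), within ~1–2 px of prediction. Strip inner edges at 354 and 433 are centred at 393.5. Now I'll align and descend part of the way.

Emit:
{"name": "apply_moves", "arguments": {"increments": [[[0.1,0,0.3],[0.6,0,0],3.5],[[0,3.0,0],[0,0,0],3.5],[[0,3.0,0],[0,0,0],3.5],[[0,1.0,0],[0,0,0],3.5],[[0,0,0],[0,0,0],3.5]]}}

```text
t: 9.28
eef_pos: [553.7, 83.0, 72.8]
tcp_rot: [-1.565, 0.002, -1.625]
ft_force: [0.4, -0.7, -1.7]
opening: 0.462
```

```bash
python3 - <<'E'
from h import *
T=pose(); print(T[0],T[2]['tcp_rot']); goto([551.5,84.2,31],-3.3)
E
```

```text
[553.6679593   82.96241458  72.7603909 ] [-1.56515751e+00  1.55743372e-03 -1.62513225e+00]
shift cm [-0.11  4.17 -0.25] rot deg [-0.32  0.19 -0.09]
```

Emit:
{"name": "apply_moves", "arguments": {"increments": [[[-0.1,0,-0.2],[-0.3,0.2,0],3.5],[[0,0,0],[0,0,0],3.5],[[0,0,0],[0,0,0],3.5],[[0,1.5,0],[0,0,0],3.5],[[0,0,0],[0,0,0],3.5]]}}

```text
t: 9.9
eef_pos: [552.8, 84.3, 59.4]
tcp_rot: [-1.567, 0.002, -1.629]
ft_force: [0.4, -0.5, -2.9]
opening: 0.461
```

```bash
python3 - <<'E'
from h import *
T=pose(); print(T[0],T[2]['tcp_rot']); goto([551.5,84.2,31],-3.3)
E
```

```text
[552.80287752  84.25760396  59.35984742] [-1.56657828  0.0019242  -1.62884542]
shift cm [ 0.02  2.84 -0.14] rot deg [-0.24 -0.03 -0.11]
```

Emit:
{"name": "apply_moves", "arguments": {"increments": [[[0,0.3,-0.15],[-0.2,0,0],3.5],[[0,0.8,0],[0,0,0],3.5],[[0,0.8,0],[0,0,0],3.5],[[0,0,0],[0,0,0],3.5],[[0,0,0],[0,0,0],3.5]]}}

```text
t: 10.52
eef_pos: [551.1, 84.4, 38.5]
tcp_rot: [-1.571, 0.002, -1.629]
ft_force: [-0.6, 0.3, -2.5]
opening: 0.459
```

```bash
python3 - <<'E'
from h import *
T=pose(); print(T[0],T[2]['tcp_rot'],T[2]['ft_force']); goto([551.5,84.2,31],-3.3)
E
```

```text
[551.12780885  84.35671835  38.45970274] [-1.57121025  0.00185424 -1.62889169] [-0.60851704  0.33122448 -2.45655635]
shift cm [0.01 0.75 0.04] rot deg [ 0.02 -0.03 -0.11]
```

Emit:
{"name": "apply_moves", "arguments": {"increments": [[[0,0.4,0],[0,0,0],3.5],[[0,0.2,0],[0,0,0],3.5],[[0,0.1,0],[0,0,0],3.5],[[0,0,0],[0,0,0],3.5],[[0,0,0],[0,0,0],3.5]]}}

```text
t: 11.15
eef_pos: [551.4, 84.4, 31.4]
tcp_rot: [-1.57, 0.002, -1.629]
ft_force: [-0.5, 0.2, -2.2]
opening: 0.463
```

```bash
python3 - <<'E'
from h import *
T=pose(); print(T[0],T[2]['tcp_rot'],T[2]['ft_force']); goto([551.5,84.2,31],-3.3)
E
```

```text
[551.35328685  84.40673755  31.41865428] [-1.57041542  0.0019521  -1.62891676] [-0.53147528  0.22518682 -2.2200982 ]
shift cm [0.02 0.04 0.02] rot deg [-0.02 -0.03 -0.11]
```

Emit:
{"name": "apply_moves", "arguments": {"increments": [[[0,0.1,0],[0,0,0],3.5],[[0,0.1,0],[0,0,0],3.5],[[0,0.0,0],[0,0,0],3.5],[[0,0,0],[0,0,0],3.5],[[0,0,0],[0,0,0],3.5]]}}

```text
t: 11.78
eef_pos: [551.5, 84.5, 30.7]
tcp_rot: [-1.569, 0.002, -1.629]
ft_force: [-0.7, 0.2, -3.1]
opening: 0.463
```

Emit:
{"name": "apply_moves", "arguments": {"increments": [[[0,0.15,0],[0,0,0],3.5],[[0,0.1,0],[0,0,0],3.5],[[0,0.0,0],[0,0,0],3.5],[[0,0,0],[0,0,0],3.5],[[0,0,0],[0,0,0],3.5]]}}

```text
t: 12.4
eef_pos: [551.7, 84.6, 30.5]
tcp_rot: [-1.568, 0.002, -1.628]
ft_force: [-0.2, 0.6, 2.1]
opening: 0.46
```

Contact with the plate: Fz went from −2.5 to +2.1 N. Releasing now.

Emit:
{"name": "apply_moves", "arguments": {"increments": [[[0,0,0],[0,0,0],6.5],[[0,0,0],[0,0,0],6.5],[[0,0,0],[0,0,0],6.5],[[0,-2.0,0],[0,0,0],6.5],[[0,-5.0,0],[0,0,0],6.5]]}}

```text
t: 13.02
eef_pos: [550.3, 84.3, 98.9]
tcp_rot: [-1.574, 0.001, -1.629]
ft_force: [0.6, 0.7, 0.3]
opening: 0.681
```

Emit:
{"name": "apply_moves", "arguments": {"increments": [[[0,-5.0,0],[0,0,0],6.5],[[-2.0,-3.0,0],[0,0,0],6.5],[[0,0,0],[0,0,0],6.5],[[0,0,0],[0,0,0],6.5],[[0,0,0],[0,0,0],6.5]]}}

```text
t: 13.65
eef_pos: [551.9, 103.8, 182.9]
tcp_rot: [-1.571, 0.002, -1.629]
ft_force: [-0.1, 0.3, 0.1]
opening: 0.68
```

```bash
python3 - <<'E'
from h import *
T=pose(); print(T[0],T[2]['tcp_rot'],T[2]['ft_force'])
p=read_camera('wrist'); save(p,'w4.png',1.5); R,t=ext(p,T)
for n in ['ball_centre','block','nose','nest']:
  for a in nets.mark_of(p,n)[:2]: print(n,a['confidence'],R@np.array(a['point'])+t)
a=np.radians(86.7); X=np.array([np.cos(a),np.sin(a),0]); Y=np.array([-X[1],X[0],0]); O=np.array([548.6,33.7,0])
for x,y,z in [(130,60,12),(130,-60,12),(85,22,58),(85,-22,58),(15,22,58),(15,-22,58),(96,0,46),(-58,0,102),(-58,20,82),(-58,-20,82)]:
    print((x,y,z),proj(p,O+x*X+y*Y+[0,0,z],T)*1.5)
E
```

```text
[551.92613309 103.82917641 182.87536283] [-1.57125006  0.00168918 -1.62900358] [-0.09861861  0.30413941  0.06058604]
ball_centre 0.72 [540.22714319 -20.7143634   79.02438558]
block 0.8 [551.20454817  81.00507413  13.39358026]
nose 0.64 [544.25601309 -26.64660567  48.17610023]
nose 0.4 [549.27445909  45.8457361   34.42417   ]
(130, 60, 12) [[298.59761318 172.99327027]]
(130, -60, 12) [[477.73691984 172.86945241]]
(85, 22, 58) [[352.10294446 253.46961093]]
(85, -22, 58) [[424.56340449 253.43489767]]
(15, 22, 58) [[354.24861374 359.47177005]]
(15, -22, 58) [[422.30012416 359.45827242]]
(96, 0, 46) [[388.27709735 232.07583402]]
(-58, 0, 102) [[388.44233723 501.77517376]]
(-58, 20, 82) [[357.10597525 480.07662458]]
(-58, -20, 82) [[419.5668287  480.08421449]]
```

View pics/w4.png

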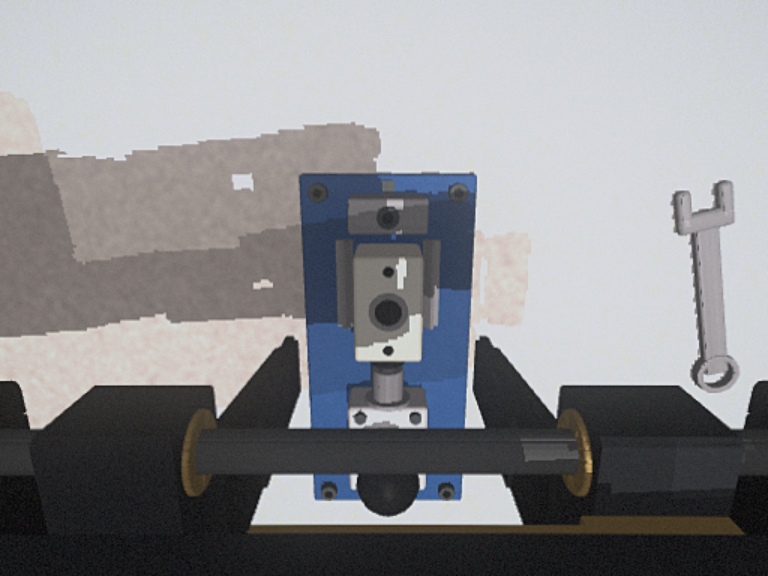

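The block sits flat between the strips (top face cols 355–421, rows 257–361), and the stop face is at about x=96. The ball is at col 388, as predicted. Since jaw yaw = j1−j6, I'll pre-rotate counter-clockwise so that one grasp covers a large turn.

Emit:
{"name": "apply_moves", "arguments": {"increments": [[[4.3,0,0],[0,0,0],6.5],[[4.3,0,0],[0,0,0],6.5],[[4.2,0,0.1],[0,0,0],6.5],[[0,0,0],[0,-10.5,0],6.5],[[0,0,0],[0,-10.5,0],6.5]]}}

```text
t: 14.52
eef_pos: [545.5, -28.2, 181.9]
tcp_rot: [-1.571, 0.002, -1.253]
ft_force: [0.1, 0.3, -0.1]
opening: 0.683
```

Emit:
{"name": "apply_moves", "arguments": {"increments": [[[0,0,0],[0,-10.5,0],6.5],[[0,0,0],[0,-10.5,0],6.5],[[0,0,0],[0,-10.5,0],6.5],[[0,0,0],[0,-10.5,0],6.5],[[0,0,0],[0,-10.5,0],6.5]]}}

```text
t: 15.15
eef_pos: [545.2, -29.0, 180.7]
tcp_rot: [-1.569, 0.003, -0.314]
ft_force: [0.7, -0.6, 0.8]
opening: 0.681
```

Emit:
{"name": "apply_moves", "arguments": {"increments": [[[0,0,0],[0,-10.5,0],6.5],[[0,0,0],[0,-10.5,0],6.5],[[0,0,0],[0,-10.5,0],6.5],[[0,0,0],[0,0,0],6.5],[[0,0,0],[0,0,0],6.5]]}}

```text
t: 15.78
eef_pos: [545.0, -29.3, 179.7]
tcp_rot: [-1.567, 0.004, 0.243]
ft_force: [0.5, 0.0, 0.2]
opening: 0.685
```

```bash
python3 - <<'E'
from h import *
T=pose(); print(T[0],T[2]['tcp_rot'],T[2]['ft_force'],T[2]['moment'],T[2]['joints']); 
jaw=np.degrees(np.arctan2(T[1][1,2],T[1][0,2])); print('jaw',jaw); goto([545.3,-24.2,63],jaw)
p=read_camera('wrist'); save(p,'w5.png',1.5); R,t=ext(p,T)
for a in nets.mark_of(p,'ball_centre')[:2]: print(a['confidence'],R@np.array(a['point'])+t)
print(proj(p,np.array([[545.3,-24.2,82],[545.3,-24.2,46]]),T)*1.5)
E
```

```text
[544.99205503 -29.32497378 179.71011769] [-1.56725597  0.00359894  0.24335244] [0.46097813 0.0449009  0.24415659] [ 0.08656348 -0.11351528 -0.00390902] [-0.17568418  0.42087006  1.7922382   0.00220241  0.93321362 -1.99114175]
jaw 103.94233751763177
shift cm [ 0.2  11.67  0.45] rot deg [-0.2   0.   -0.21]
0.74 [543.42342587 -24.19561916  80.90743379]
[[393.98482159 293.42335738]
 [392.847497   276.94800004]]
```

View pics/w5.png

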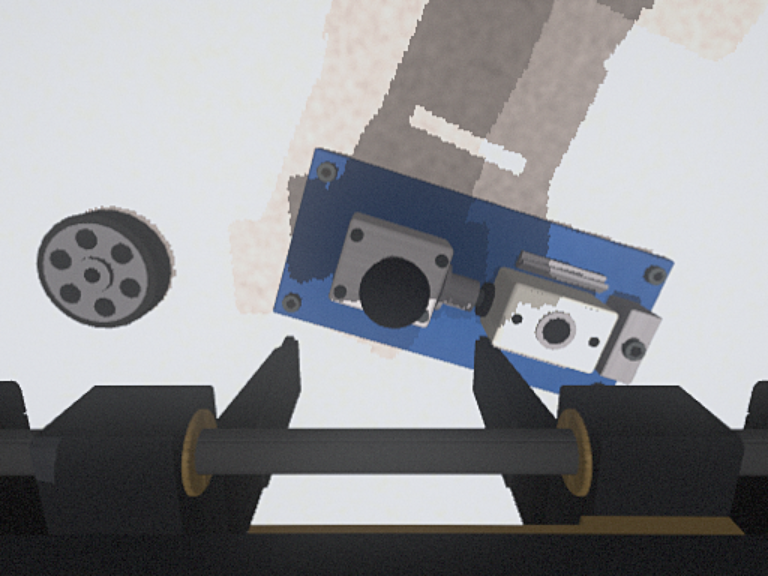

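The ball circle is centred at (394.5,292), against a prediction of (394,293.4), so the ball position is confirmed. Descending around it.

Emit:
{"name": "apply_moves", "arguments": {"increments": [[[0.2,0,0.5],[-0.2,0,-0.2],7.0],[[0,0,0],[0,0,0],7.0],[[0,2.0,0],[0,0,0],7.0],[[0,2.5,0],[0,0,0],7.0],[[0,0,0],[0,0,0],7.0]]}}

```text
t: 16.5
eef_pos: [546.2, -23.3, 134.4]
tcp_rot: [-1.572, -0.002, 0.241]
ft_force: [-0.2, -0.0, 0.6]
opening: 0.735
```

```bash
cat >> h.py <<'E'
def st(target=(545.3,-24.2,63)):
    T=pose(); jaw=np.degrees(np.arctan2(T[1][1,2],T[1][0,2])); s=T[2]
    print('t',round(s['t'],2),'pos',T[0].round(1),'jaw',round(jaw,1),'F',np.round(s['ft_force'],1),'M',np.round(s['moment'],3),'open',round(95.1*s['opening'],1),'j6',round(s['joints'][5],2),'tau6',round(s['tau'][5],3)); goto(target,jaw)
E
python3 -c "from h import *; st()"
```

```text
t 16.5 pos [546.2 -23.3 134.4] jaw 103.8 F [-0.2 -0.   0.6] M [ 0.093 -0.134 -0.017] open 69.9 j6 -1.98 tau6 -0.004
shift cm [-0.12  7.14 -0.06] rot deg [0.05 0.   0.09]
```

Emit:
{"name": "apply_moves", "arguments": {"increments": [[[-0.1,2.0,-0.1],[0,0,0],7.0],[[0,2.5,0],[0,0,0],7.0],[[0,2.0,0],[0,0,0],7.0],[[0,0.4,0],[0,0,0],7.0],[[0,0,0],[0,0,0],7.0]]}}

```text
t: 17.12
eef_pos: [548.5, -24.8, 68.6]
tcp_rot: [-1.574, -0.007, 0.24]
ft_force: [-0.4, -0.4, -0.4]
opening: 0.738
```

```bash
python3 -c "from h import *; st()"
```

```text
t 17.12 pos [548.5 -24.8  68.6] jaw 103.8 F [-0.4 -0.4 -0.4] M [ 0.12  -0.089 -0.067] open 70.2 j6 -1.98 tau6 -0.0
shift cm [-0.3   0.56  0.13] rot deg [0.19 0.   0.42]
```

Emit:
{"name": "apply_moves", "arguments": {"increments": [[[-0.3,0.5,0.1],[0.2,0,0.4],7.0],[[0,0,0],[0,0,0],7.0],[[0,0,0],[0,0,0],7.0],[[0,0,0],[0,0,0],6.0],[[0,0,0],[0,0,0],5.0]]}}

```text
t: 17.75
eef_pos: [546.1, -24.6, 65.6]
tcp_rot: [-1.572, -0.003, 0.24]
ft_force: [0.0, -0.1, -0.6]
opening: 0.58
```

```bash
python3 -c "from h import *; st()"
```

```text
t 17.75 pos [546.1 -24.6  65.6] jaw 103.8 F [ 0.  -0.1 -0.6] M [ 0.154 -0.115 -0.027] open 55.2 j6 -1.98 tau6 -0.0
shift cm [-0.07  0.25  0.06] rot deg [0.05 0.   0.16]
```

Emit:
{"name": "apply_moves", "arguments": {"increments": [[[0,0.3,0.05],[0,0,0],5.0],[[0,0,0],[0,0,0],4.6],[[0,0,0],[0,0,0],3.5],[[0,0,0],[0,0,0],3.5],[[0,0,0],[0,0,0],3.5]]}}

```text
t: 18.38
eef_pos: [545.9, -24.3, 62.3]
tcp_rot: [-1.572, -0.003, 0.24]
ft_force: [-0.8, -0.5, -0.1]
opening: 0.411
```

```bash
python3 -c "from h import *; st()"
```

```text
t 18.38 pos [545.9 -24.3  62.3] jaw 103.8 F [-0.8 -0.5 -0.1] M [ 0.035 -0.146 -0.008] open 39.1 j6 -1.98 tau6 0.01
shift cm [-0.06 -0.07  0.02] rot deg [0.06 0.   0.16]
```

Gripped across the ball (39 mm opening). Turning clockwise.

Emit:
{"name": "apply_moves", "arguments": {"increments": [[[0,0,0],[0,6,0],3.5],[[0,0,0],[0,8,0],3.5],[[0,0,0],[0,8,0],3.5],[[0,0,0],[0,8,0],3.5],[[0,0,0],[0,8,0],3.5]]}}

```text
t: 19.0
eef_pos: [545.9, -24.8, 62.3]
tcp_rot: [-1.571, -0.003, -0.441]
ft_force: [0.1, -1.6, -0.3]
opening: 0.411
```

```bash
python3 -c "from h import *; st()"
```

```text
t 19.0 pos [545.9 -24.8  62.3] jaw 64.7 F [ 0.1 -1.6 -0.3] M [-0.243 -0.079  0.186] open 39.1 j6 -1.29 tau6 -1.709
shift cm [-0.08 -0.07  0.03] rot deg [0.01 0.   0.18]
```

Emit:
{"name": "apply_moves", "arguments": {"increments": [[[0,0,0],[0,8,0],3.5],[[0,0,0],[0,8,0],3.5],[[0,0,0],[0,8,0],3.5],[[0,0,0],[0,8,0],3.5],[[0,0,0],[0,8,0],3.5]]}}

```text
t: 19.62
eef_pos: [545.5, -25.3, 62.3]
tcp_rot: [-1.57, -0.003, -1.16]
ft_force: [-0.8, -1.9, -0.2]
opening: 0.406
```

```bash
python3 -c "
from h import *; st()
T=pose();p=read_camera('wrist'); save(p,'w6.png',1.5)
p=read_camera('top'); save({'img':p['img'][195:265,190:320]},'t6.png',6)"
```

```text
t 19.62 pos [545.5 -25.3  62.3] jaw 23.5 F [-0.8 -1.9 -0.2] M [-0.238  0.035  0.191] open 38.6 j6 -0.57 tau6 -1.709
shift cm [-0.1  -0.07  0.03] rot deg [-0.04 -0.    0.17]
```

View pics/w6.png

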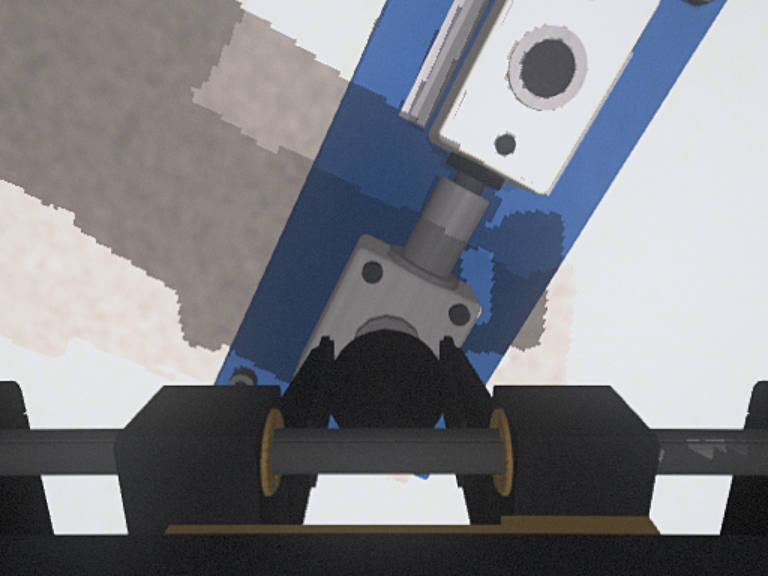

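In the wrist view the nose is pressing the block along the strips, with the pad at (475,170) against the block. The turn so far is 80°, Mz ≈ 0.19 (free running). I'll use smaller steps from here.

Emit:
{"name": "apply_moves", "arguments": {"increments": [[[0,0,0],[0,4,0],3.5],[[0,0,0],[0,4,0],3.5],[[0,0,0],[0,4,0],3.5],[[0,0,0],[0,4,0],3.5],[[0,0,0],[0,4,0],3.5]]}}

```text
t: 20.35
eef_pos: [545.2, -25.4, 62.3]
tcp_rot: [-1.57, -0.003, -1.496]
ft_force: [-0.4, -0.8, 0.1]
opening: 0.408
```

```bash
python3 -c "from h import *; st()"
```

```text
t 20.35 pos [545.2 -25.4  62.3] jaw 4.3 F [-0.4 -0.8  0.1] M [-0.233 -0.009  0.177] open 38.8 j6 -0.24 tau6 -0.71
shift cm [-0.12 -0.07  0.02] rot deg [-0.05 -0.    0.16]
```

Emit:
{"name": "apply_moves", "arguments": {"increments": [[[0,0,0],[0,1.5,0],3.5],[[0,0,0],[0,1.5,0],3.5],[[0,0,0],[0,1.5,0],3.5],[[0,0,0],[0,1.5,0],3.5],[[0,0,0],[0,1.5,0],3.5]]}}

```text
t: 20.98
eef_pos: [545.1, -25.3, 62.3]
tcp_rot: [-1.57, -0.003, -1.626]
ft_force: [-0.2, -0.8, 0.0]
opening: 0.409
```

```bash
python3 -c "
from h import *; st()
T=pose();p=read_camera('wrist'); save(p,'w7.png',1.5)"
```

```text
t 20.98 pos [545.1 -25.3  62.3] jaw -3.2 F [-0.2 -0.8  0. ] M [-0.214  0.013  0.212] open 38.9 j6 -0.11 tau6 -0.192
shift cm [-0.12 -0.07  0.01] rot deg [-0.06 -0.    0.16]
```

View pics/w7.png

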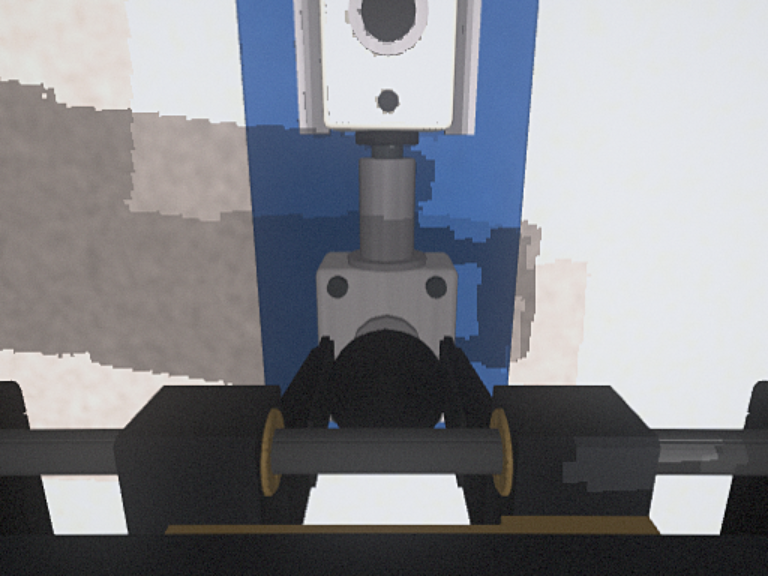

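Mz rose to 0.21 after 107° of turn, so contact may be starting. I'll track the block's small hole (387,100) in world coordinates to see when it stops moving, and average the moment.

```bash
cat >> h.py <<'E'
def track():
    a=np.radians(86.7); X=np.array([np.cos(a),np.sin(a),0]); O=np.array([548.6,33.7,0]); out=[];M=[]
    st()
    for i in range(4):
        T=pose(); M.append(T[2]['moment'][2]); p=read_camera('wrist'); g=cv2.cvtColor(p['img'],cv2.COLOR_RGB2GRAY)
        R,t=ext(p,T)
        n,l,s,c=cv2.connectedComponentsWithStats((g<110).astype(np.uint8))
        for k in range(1,n):
            if 40<s[k,4]<400 and s[k,2]<25 and s[k,3]<25:
                w=ray(p,[c[k]],58,T)[0]-O; x=w@X; y=-w[0]*X[1]+w[1]*X[0]
                if -8<y<8 and 15<x<45: out.append((round(x,2),round(y,2),int(s[k,4]),c[k].round(1).tolist()))
    print('hole',out,'Mz',np.round(M,3),np.mean(M).round(3))
E
python3 -c "from h import *; track()"
```

```text
t 21.02 pos [545.1 -25.3  62.3] jaw -3.3 F [-0.4 -1.3  0.4] M [-0.228  0.02   0.11 ] open 38.6 j6 -0.11 tau6 -0.138
shift cm [-0.11 -0.07  0.01] rot deg [-0.06 -0.    0.16]
hole [(np.float64(33.58), np.float64(0.34), 148, [258.0, 66.9]), (np.float64(33.61), np.float64(0.41), 148, [258.2, 66.8]), (np.float64(33.63), np.float64(0.38), 150, [258.4, 66.8]), (np.float64(33.65), np.float64(0.36), 149, [258.5, 66.7])] Mz [0.11  0.083 0.03  0.032] 0.064
```

Emit:
{"name": "apply_moves", "arguments": {"increments": [[[0,0,0],[0,1.0,0],3.5],[[0,0,0],[0,1.0,0],3.5],[[0,0,0],[0,1.0,0],3.5],[[0,0,0],[0,1.0,0],3.5],[[0,0,0],[0,1.0,0],3.5]]}}

```text
t: 21.85
eef_pos: [545.0, -25.4, 62.3]
tcp_rot: [-1.57, -0.003, -1.717]
ft_force: [-0.6, -1.4, -0.1]
opening: 0.406
```

```bash
python3 -c "from h import *; track()"
```

```text
t 21.85 pos [545.  -25.4  62.3] jaw -8.4 F [-0.6 -1.4 -0.1] M [-0.195  0.042  0.244] open 38.6 j6 -0.02 tau6 -0.031
shift cm [-0.12 -0.07  0.01] rot deg [-0.07 -0.    0.16]
hole [(np.float64(33.88), np.float64(0.36), 144, [241.2, 66.9]), (np.float64(33.88), np.float64(0.41), 144, [241.0, 67.0]), (np.float64(33.93), np.float64(0.37), 143, [241.3, 66.9]), (np.float64(33.87), np.float64(0.44), 145, [241.3, 67.0])] Mz [0.244 0.103 0.091 0.016] 0.114
```

Emit:
{"name": "apply_moves", "arguments": {"increments": [[[0,0,0],[0,0.7,0],3.5],[[0,0,0],[0,0.7,0],3.5],[[0,0,0],[0,0.7,0],3.5],[[0,0,0],[0,0.7,0],3.5],[[0,0,0],[0,0.7,0],3.5]]}}

```text
t: 22.68
eef_pos: [545.0, -25.3, 62.3]
tcp_rot: [-1.57, -0.003, -1.781]
ft_force: [0.1, -1.3, 0.6]
opening: 0.406
```

```bash
python3 -c "from h import *; track()"
```

```text
t 22.68 pos [545.  -25.3  62.3] jaw -12.0 F [ 0.1 -1.3  0.6] M [-0.223  0.082  0.244] open 38.6 j6 0.05 tau6 0.077
shift cm [-0.12 -0.07  0.01] rot deg [-0.07 -0.    0.16]
hole [(np.float64(33.87), np.float64(0.43), 146, [229.3, 68.5]), (np.float64(33.87), np.float64(0.41), 150, [229.3, 68.5]), (np.float64(33.9), np.float64(0.41), 148, [229.5, 68.4]), (np.float64(33.86), np.float64(0.43), 147, [229.5, 68.5])] Mz [0.244 0.222 0.116 0.134] 0.179
```

The block stopped moving (hole at 33.87 both times), so contact was at jaw ≈ −5°. Geometry puts 12 N at about −16°, and the torque agrees (≈7 N at −12°). About 4° more.

Emit:
{"name": "apply_moves", "arguments": {"increments": [[[0,0,0],[0,0.8,0],3.5],[[0,0,0],[0,0.8,0],3.5],[[0,0,0],[0,0.8,0],3.5],[[0,0,0],[0,0.8,0],3.5],[[0,0,0],[0,0.8,0],3.5]]}}

```text
t: 23.5
eef_pos: [544.9, -25.3, 62.3]
tcp_rot: [-1.57, -0.003, -1.854]
ft_force: [-0.7, -2.1, 0.6]
opening: 0.407
```

```bash
python3 -c "from h import *; track()"
```

```text
t 23.5 pos [544.9 -25.3  62.3] jaw -16.2 F [-0.7 -2.1  0.6] M [-0.214  0.202  0.244] open 38.7 j6 0.12 tau6 0.092
shift cm [-0.12 -0.07  0.01] rot deg [-0.07 -0.    0.16]
hole [(np.float64(33.9), np.float64(0.48), 144, [215.9, 71.2]), (np.float64(33.84), np.float64(0.48), 143, [215.8, 71.3]), (np.float64(33.89), np.float64(0.45), 145, [216.0, 71.2]), (np.float64(33.89), np.float64(0.5), 142, [216.0, 71.2])] Mz [0.244 0.216 0.176 0.207] 0.211
```

The hold moment keeps rising (0.06→0.11→0.18→0.21), but the moving reading stayed at 0.244. To rule out slip, I'll check spring compression directly: ram-tube end against the now-stationary block, comparing w7 with now.

```bash
python3 - <<'E'
from h import *
from scipy.ndimage import map_coordinates
a=np.radians(86.7); X=np.array([np.cos(a),np.sin(a),0]); Y=np.array([-X[1],X[0],0]); O=np.array([548.6,33.7,0])
T=pose(); p=read_camera('wrist'); save(p,'w8.png',1.5)
q=dict(p); q['img']=cv2.resize(cv2.imread('pics/w7.png')[:,:,::-1],(512,384),interpolation=cv2.INTER_AREA)
T7=(np.array([545.1,-25.3,62.3]),Rn.from_euler('xyz',[-1.57,-0.003,-1.626]).as_matrix(),0)
xs=np.arange(4,32,.5)
for pp,TT in((q,T7),(p,T)):
    g=cv2.cvtColor(np.ascontiguousarray(pp['img']),cv2.COLOR_RGB2GRAY).astype(float); r=0
    for y in (-2,-1,0,1,2):
        uv=proj(pp,O+xs[:,None]*X+y*Y+[0,0,44],TT); r=r+map_coordinates(g,[uv[:,1],uv[:,0]],order=1)/5
    print(' '.join(f'{x:g}:{int(v)}' for x,v in zip(xs,r)))
E
```

```text
4:117 4.5:117 5:117 5.5:116 6:117 6.5:118 7:117 7.5:118 8:118 8.5:117 9:117 9.5:118 10:118 10.5:119 11:119 11.5:119 12:119 12.5:119 13:120 13.5:119 14:112 14.5:93 15:74 15.5:73 16:75 16.5:75 17:75 17.5:75 18:77 18.5:80 19:79 19.5:69 20:64 20.5:66 21:67 21.5:68 22:68 22.5:69 23:69 23.5:68 24:71 24.5:90 25:137 25.5:193 26:221 26.5:229 27:228 27.5:228 28:229 28.5:229 29:230 29.5:230 30:219 30.5:185 31:150 31.5:105
4:115 4.5:116 5:116 5.5:116 6:115 6.5:116 7:116 7.5:117 8:117 8.5:116 9:116 9.5:117 10:117 10.5:116 11:117 11.5:117 12:118 12.5:118 13:118 13.5:118 14:117 14.5:117 15:118 15.5:120 16:118 16.5:101 17:76 17.5:75 18:76 18.5:80 19:85 19.5:82 20:65 20.5:63 21:67 21.5:68 22:69 22.5:69 23:69 23.5:68 24:67 24.5:67 25:87 25.5:136 26:192 26.5:224 27:229 27.5:230 28:229 28.5:230 29:229 29.5:230 30:230 30.5:231 31:232 31.5:207
```

View pics/w8.png

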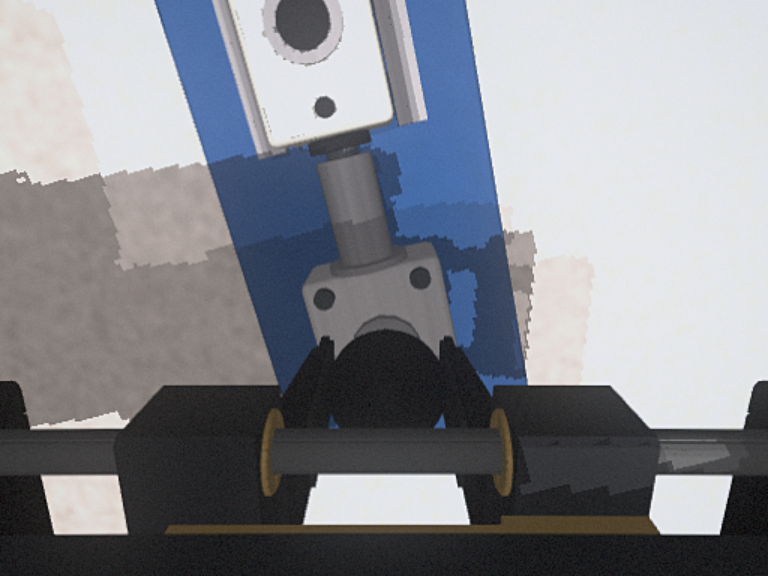

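No slip: the tube end advanced 2.05 mm for 13.0° (9 mm/rad gives 2.04), while the block and pad moved only 0.3–0.5 mm. Spring compression is therefore ≈1.6–1.8 mm, or 11–12.5 N. The picture shows the block snug between the strips with the nose on it. Releasing and withdrawing.

Emit:
{"name": "apply_moves", "arguments": {"increments": [[[0,0,0],[0,0,0],3.5],[[0,0,0],[0,0,0],7.0],[[0,0,0],[0,0,0],7.0],[[0,0,0],[0,0,0],7.0],[[0,0,0],[0,0,0],7.0]]}}

```text
t: 24.38
eef_pos: [545.4, -25.1, 62.3]
tcp_rot: [-1.569, -0.002, -1.854]
ft_force: [-0.3, -0.2, 0.8]
opening: 0.722
```

```bash
python3 -c "from h import *; track()"
```

```text
t 24.38 pos [545.4 -25.1  62.3] jaw -16.2 F [-0.3 -0.2  0.8] M [ 0.022 -0.089  0.006] open 68.6 j6 0.12 tau6 0.0
shift cm [-0.08 -0.07 -0.03] rot deg [-0.12 -0.    0.11]
hole [(np.float64(33.89), np.float64(0.5), 143, [215.1, 72.0]), (np.float64(33.93), np.float64(0.49), 146, [215.2, 71.9]), (np.float64(33.88), np.float64(0.49), 146, [215.2, 72.0]), (np.float64(33.9), np.float64(0.52), 147, [215.3, 71.9])] Mz [ 0.006 -0.012  0.001 -0.001] -0.002
```

Emit:
{"name": "apply_moves", "arguments": {"increments": [[[0,-2.0,0],[0,0,0],7.0],[[0,-4.0,0],[0,0,0],7.0],[[0,-5.0,0],[0,0,0],7.0],[[0,0,0],[0,0,0],7.0],[[0,0,0],[0,0,0],7.0]]}}

```text
t: 25.2
eef_pos: [544.6, -24.8, 174.4]
tcp_rot: [-1.571, -0.002, -1.854]
ft_force: [-0.3, 0.4, -0.7]
opening: 0.732
```

```bash
python3 - <<'E'
from h import *
from scipy.ndimage import map_coordinates
st()
a=np.radians(86.7); X=np.array([np.cos(a),np.sin(a),0]); Y=np.array([-X[1],X[0],0]); O=np.array([548.6,33.7,0])
T=pose(); p=read_camera('wrist'); save(p,'w9.png',1.5)
g=cv2.cvtColor(p['img'],cv2.COLOR_RGB2GRAY).astype(float)
for z,xs in((44,np.arange(12,28,.5)),(58,np.arange(86,102,1.))):
    uv=proj(p,O+xs[:,None]*X+[0,0,z],T); r=map_coordinates(g,[uv[:,1],uv[:,0]],order=1)
    print(' '.join(f'{x:g}:{int(v)}' for x,v in zip(xs,r)))
R,t=ext(p,T)
for a in nets.mark_of(p,'block')[:1]: print(a['confidence'],R@np.array(a['point'])+t)
p=read_camera('top'); R,t=ext(p)
for n in('wheel','profile','spanner'):
    for a in nets.mark_of(p,n)[:1]: print(n,a['confidence'],R@np.array(a['point'])+t)
E
```

```text
t 25.2 pos [544.6 -24.8 174.4] jaw -16.2 F [-0.3  0.4 -0.7] M [-0.016 -0.083  0.049] open 69.6 j6 0.12 tau6 0.0
shift cm [-0.1  11.14  0.05] rot deg [-0.   -0.    0.13]
12:108 12.5:109 13:110 13.5:110 14:112 14.5:114 15:113 15.5:110 16:107 16.5:95 17:83 17.5:74 18:71 18.5:74 19:73 19.5:69 20:60 20.5:55 21:57 21.5:57 22:57 22.5:60 23:63 23.5:61 24:59 24.5:59 25:90 25.5:132 26:179 26.5:210 27:219 27.5:220
86:73 87:75 88:70 89:76 90:193 91:218 92:215 93:216 94:0 95:0 96:0 97:0 98:0 99:0 100:0 101:0
0.78 [552.52558938  90.78674854  18.18217163]
wheel 0.66 [ 596.07332209 -219.63146317   -1.93667378]
profile 0.86 [449.35333555 372.37866778   1.34058023]
spanner 0.61 [784.11184983  61.06436007  -0.94829165]
```

View pics/w9.png

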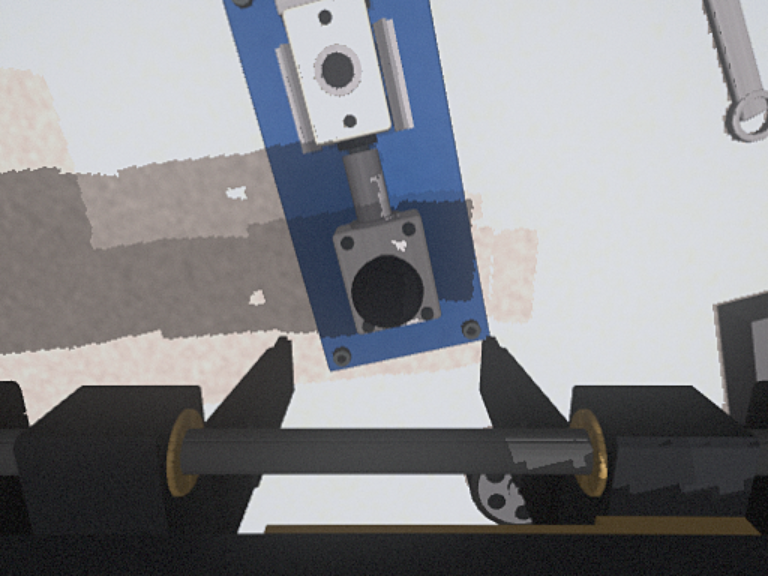

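The tube end (16.6) and the block edge (25.5) are unchanged after release, and the robot is clear. In the picture the block is against the stop at the top, with the nose touching it at (355,145). Handing in.

```bash
python3 -c "from h import *; print(env.job_done())"
```

```text
the job is handed in; nothing more can be done
None
```

The block is in the fixture, flat between the guide strips, and the clamp holds it against the end stop with roughly 11–12.5 N. I turned the ball knob clockwise about 120° in a single grasp, let go, and handed the job in at about 25 s.

- **Clamp force:** The block stopped moving while the ram went on advancing. That gives about 1.6–1.8 mm of spring compression, or 11–12.5 N. The ram advance matched the knob rotation (2.05 mm against 2.04 mm), so the ball did not slip in the grip.
- **After release:** The ram end, pad and block edges had not moved. The gripper was about 11 cm above its grip on the ball, touching nothing.
- **Other objects:** The wheel, profile and spanner show the same positions as at the start, within the networks' error of a few mm.
- **One check that disagreed:** The moving torque read 0.244 N m for the last three steps instead of rising to about 0.28, which on its own suggests only about 7 N. The torque with the arm holding still kept rising, and the camera showed the spring compressing, so I went by those.

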